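# Set the work holder's tilt with a pendulum angle gauge and hold it for clamping

## Task

The clamp knob of the tilting work holder is loose, so its table has dropped onto its heavy end: take the pendulum angle gauge by the grip on its top and stand it squarely on the middle of that table, dial to the clamp-knob side. Rock gauge and table together until the swinging needle settles in the notch of the dial's marker, with the gauge's sole still flat on the table. Finish holding it there, gripped and still, so that a colleague can tighten the knob; let go of nothing, and leave the things lying around where they are.

Things in the scene. Friction and masses are not known exactly. Their poses are not given: they have to be found in the camera images.
- gauge: Pendulum angle gauge, 0.3 kg, 139 mm tall, upright. Origin: centre of the sole's underside; z up, dial faces its -x (the robot at yaw 0). Sole 40 (x) x 84 (y) x 9 mm; round housing, 88 mm diameter, 24 mm thick (x), centre 55 mm up; black grip block 22 (x) x 26 (y) mm, 102 to 139 mm up: grip it across y, about 121 mm up, so the dial stays in sight and the gauge tilts with the gripper
- dial (a point): Centre of the dial's window, 55 mm above the sole's underside and 12 mm in front (-x) of the gauge's middle
- needle (a joint): Angle of the freely hanging weighted needle against the gauge (rad). It hangs plumb, so once settled it reads the gauge's tilt about its own x axis: 0 = upright, positive = its +y side raised (leaning clockwise as seen on the dial). After a movement it swings at about 4 Hz and comes to rest in 1 to 2 s
- needle_tip (a point): Tip of the needle, 34 mm from the needle's axis; it points down the dial
- marker (a joint): Angle of the notched marker on the dial (rad), same sense and zero as the needle; fixed through a run, somewhere between -0.36 and 0.02. The needle is in the notch when both angles agree
- notch (a point): Middle of the marker's notch, a 4 mm gap between two prongs at the dial's lower edge, 34 mm from the needle's axis; coincides with needle_tip when the needle is in the notch
- holder: Tilting work holder, fixed. Origin: centre of its base's underside; base 96 (x) x 128 (y) x 12 mm. Two cheeks carry a pivot along the holder's x axis, 38 mm above the origin; the six-lobed black clamp knob is on the pivot's front (-x) end, reaching 58 mm forward of the origin
- table (a joint): Tilt of the holder's table about the holder's x axis (rad): 0 = level, positive = its +y end raised. It swings freely from -0.44 to 0.20; a copper block under the -y end rests it against the stop at 0.20 with about 0.08 N m, and it falls back there when not held
- table_top (a point): Middle of the table's flat upper face, moving with the table: 18 mm from the pivot (56 mm above the holder's underside when level). Axes as the holder's, z normal to the face. The face is 60 (x) x 124 (y) mm; two scribed lines across it, 45 mm either side of the middle, show where the gauge stands
- the_tweezers: Bystander: fine dark tweezers lying flat, 18 x 118 x 10 mm, origin under the middle
- waffle_pack: Bystander: small square die tray with a clear clip, 51 x 54 x 9 mm, origin under the middle
- note_pad: Bystander: small note pad, 60 x 105 x 12 mm, origin under the middle
- light_boat: Bystander: light strip boat, 60 x 210 x 9 mm, origin under the middle
- dark_boat: Bystander: black strip boat, 56 x 190 x 9 mm, origin under the middle
- loupe: Bystander: folding loupe, 52 x 30 x 16 mm, origin under the middle

How it is judged (in metres and radians):
On the way:
1. the gauge has been stood on the middle of the table, dial to the clamp-knob side (distance between gauge and table_top below 0.018 m and x of dial in the frame of table_top below 0.005 m and angle between the x axis of gauge and the x axis of table_top, either way round below 0.2 rad and contact force between gauge and holder above 0.3 N), for 0.2 s.
At the end, for the whole second after the job is handed in: Gauge on the middle of the table (centres within 18 mm), dial on the knob side, square within 0.2 rad, sole flat within 0.06 rad and pressing on it; needle tip within 1.8 mm (3 degrees) of the notch's middle, no longer swinging; fingers still gripping the gauge (over 1 N), gauge still (all of step 1 and angle between the z axis of gauge and the z axis of table_top, either way round below 0.06 rad and distance between needle_tip and notch below 0.0018 m and contact force between the fingers and gauge above 1 N and linear speed of gauge below 0.01 m/s and velocity of joint needle between -0.3 and 0.3 rad/s); the arm keeps its last pose, push and grip.
It fails at once if one of the things lying around is pushed more than 25 mm from its place (distance of any of the_tweezers, waffle_pack, note_pad, light_boat, dark_boat, loupe from where it was at the start of the episode above 0.025 m).
It also fails if it takes over 43 s, if anything falls off the work surface, if the arm or the gripper's body presses on something with over 40 N, if the wrist force passes 120 N, or if a joint passes its speed limit or range.

## Robot

A 7-joint arm with a two-finger parallel gripper is mounted at the origin on a cart in front of the work surface, level with it; the furniture and walls round the work are solid. World frame = base frame: x ahead of the robot, y to its left, z up, the work surface at z = 0. Lengths are in m, angles in degrees, forces in N, time in s.
With the tool pointing down it reaches from about 0.4 to 0.875 m from the base axis. Payload 6.5 kg.
Tool frame: the origin (TCP) lies at the very end of the fingers, on their centre line; the grasp point (between the pads) lies 19 mm behind it; x points along the fingers, z is the direction in which the jaws open and shut, and the axes are right-handed (so a half turn about x gives the same grasp; the last joint's range is limited). The gripper opens to 85 mm and grips with 20 to 120 N. Pads are 22 mm wide; open, the fingers measure 114 mm over their backs; the gripper's body (76 mm by 85 mm) begins 54 mm behind the grasp point. The pads swing forward as they close: fully open they stand 13 mm farther back than shut.
Start: joints at [59.805, 30.733, -0.252, 88.115, 0.149, 61.152, -4.079], TCP at [0.289, -0.582, 0.204] pointing down, gripper open.
Joint ranges: [-154.64, 154.64], [-21.42, 123.67], [-72.66, 72.17], [13.99, 137.28], [-74.86, 254.86], [10.95, 109.41], [-158.01, 158.01]. Speed limits (degrees/s): [136.94, 136.94, 180, 180, 180, 180, 180].

## Interface

Orientations are given as [roll, pitch, yaw] about the fixed x, y, z axes, in that order (R = Rz(yaw) Ry(pitch) Rx(roll)).
In Python, from rig import * gives the robot as it stands.
- The arm moves only by the tool send_rows, never from a script. Its argument "increments" is a list of rows, each an object of numbers: "dx", "dy", "dz": the shift along the tool's x, y, z in mm; "wx", "wy", "wz": the turn, a rotation vector about the tool's x, y, z in degrees. In form: [{"dx": .., "dy": .., "dz": .., "wx": .., "wy": .., "wz": ..}, ...]. A call has 1 to 5 rows; each row is the pose to reach, as a shift and turn from the pose measured when the call began, along the tool's axes at that moment; what a row does not reach only later rows make up. A row lasts 1/12 s, in which the tool goes at most 41.7 mm and 7.16 degrees, less where a joint would pass 70% of its speed; a pose out of reach is approached as far as the arm can. A call with a gripper value outside its range is refused whole. "fingers" is the finger opening in mm, from 0 to 85.4, set as the call begins (left out, the last holds). The fingers move at their own pace and stop on an object; "newtons" is the grip in N (left out, the last holds). Time passes only in rows, so rows that repeat a pose let the fingers close. It gives the time, the measured TCP pose, the force and the opening at its end, in the units of the state.
- read_state(): the state, without advancing time (a new reading comes with each control period).
- grab_frame(name): name is "scene" or "top"; returns (picture, depth): 384x512x3 uint8, blue, green, red; 384x512 float32, m along the optical axis (not along the pixel's ray), 0 where there is no reading.
- camera_params(name): a dict with "camera_matrix" (3x3 intrinsics, pixels), "extrinsics" (4x4, takes a point from camera to world coordinates). Camera axes: x right, y down, z forward; pixel columns grow to the right and rows downward; lengths in m; the calibration is good to about 2 mm. A picture is of the moment at which its call begins. camera_params takes no time and is no camera call.
- close_job(): hands the job in, once; it reports no verdict.
The state is a dict: "time": time; "joints": joint angles; "qd": joint speeds; "effort": joint torques, N m; "ee_pos": TCP position; "eef_rot": TCP orientation; "contact_force": force on the tool from outside, world axes, zero at the start; "wrist_torque": the same for the moment, N m; "grip_width": opening from 0.0 (shut) to 1.0 (fully open).
Only numpy, scipy, OpenCV 4.12 (cv2) and the standard library are available. Lean on these libraries where they do the work, as an engineer would, in place of code of your own. Each camera call takes 0.05 s, during which the arm holds its last target.

## Working session

There is one attempt and no reset: what is moved stays moved. The work goes in short steps, Python scripts to look and compute and a tool call to move; the robot and the scene stay as the last step left them, time stands still between calls to the robot, and variables do not carry over. Pictures are saved under pics/ and viewed, and the job is handed in when it is done.

Besides the shell and the picture viewer there is one more tool, called after "Request:" by a JSON object that holds its "fn" and its "kwargs", one argument or row to a line. send_rows: Moves the arm, as the interface text tells. Its arguments: {"type":"object","properties":{"increments":{"type":"array"},"fingers":{"type":"number"},"newtons":{"type":"number"}},"required":["increments"]}

```bash
ls; mkdir -p pics; python3 - <<'E'
from rig import *
import cv2,numpy as np
print(read_state())
for n in ("scene","top"):
    p,d=grab_frame(n); cv2.imwrite(f"pics/{n}0.png",p); np.save(f"pics/{n}0.npy",d)
    c=camera_params(n); print(n,c)
E
```

```text
pics
{'time': 0.0, 'joints': array([59.80483051, 30.77810737, -0.2542187 , 88.1705122 ,  0.14937566,
       61.15092603, -4.07924329]), 'qd': array([-0.0150103 , -0.05021298, -0.0789254 ,  0.01978718, -0.07135545,
       -0.01324367,  0.05684512]), 'effort': array([ 7.48758316e-05, -5.83415651e+01,  1.04848322e+00, -2.59105647e+01,
        1.22972604e-02,  9.35135409e-03, -8.40257826e-06]), 'ee_pos': array([ 0.28871343, -0.58160948,  0.2028075 ]), 'eef_rot': array([-175.55979723,   89.90078206,  120.84684314]), 'contact_force': array([0.35043262, 0.00739398, 0.09283152]), 'wrist_torque': array([ 0.02315493,  0.07480455, -0.01545353]), 'grip_width': 0.9967546565624558}
scene {'camera_matrix': array([[346.37848531,   0.        , 256.64116157],
       [  0.        , 346.37848531, 190.96526589],
       [  0.        ,   0.        ,   1.        ]]), 'extrinsics': array([[ 0.84356701, -0.32357827,  0.42859282,  0.16464959],
       [-0.53678794, -0.48440221,  0.6908062 , -0.55094751],
       [-0.01591856, -0.81280478, -0.58231864,  0.57897972],
       [ 0.        ,  0.        ,  0.        ,  1.        ]])}
top {'camera_matrix': array([[392.41769098,   0.        , 257.12895695],
       [  0.        , 392.41769098, 194.05427095],
       [  0.        ,   0.        ,   1.        ]]), 'extrinsics': array([[-0.02580749, -0.99371181,  0.10895328,  0.42521894],
       [-0.9994757 ,  0.02778054,  0.01663002,  0.03597856],
       [-0.01955223, -0.10846698, -0.99390775,  0.9837947 ],
       [ 0.        ,  0.        ,  0.        ,  1.        ]])}
```

View pics/scene0.png

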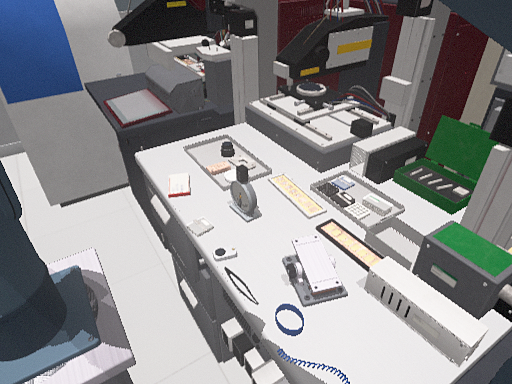

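View pics/top0.png

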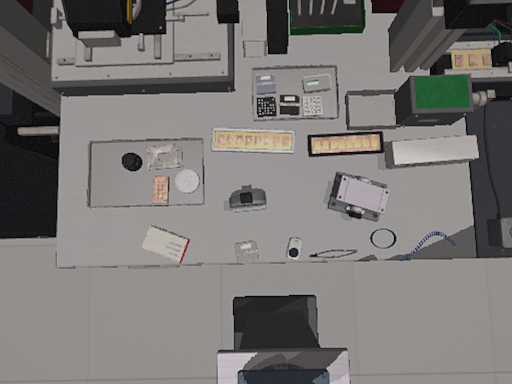

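The top view shows the gauge at (248,197) and the holder at (358,195), with the knob at (353,212). In the scene view the gauge is at (242,195) and the holder at (315,268). Next I measure both from depth.

```bash
cat > h.py <<'E'
from rig import *
import cv2,numpy as np
def cloud(n,d):
    c=camera_params(n);K=c["camera_matrix"];E=c["extrinsics"]
    v,u=np.mgrid[:d.shape[0],:d.shape[1]]
    P=np.stack([(u-K[0,2])/K[0,0]*d,(v-K[1,2])/K[1,1]*d,d],-1)
    W=P@E[:3,:3].T+E[:3,3]; W[d<=0]=np.nan
    return W
def proj(n,X):
    c=camera_params(n);K=c["camera_matrix"];E=np.linalg.inv(c["extrinsics"])
    p=np.asarray(X)@E[:3,:3].T+E[:3,3]; q=p@K.T
    return q[...,:2]/q[...,2:]
E
python3 - <<'E'
from h import *
np.set_printoptions(precision=4,suppress=True)
for n,(a,b) in {"top":((225,175,275,215),(320,165,400,225)),"scene":((220,160,270,225),(275,225,355,310))}.items():
    p=cv2.imread(f"pics/{n}0.png");d=np.load(f"pics/{n}0.npy");W=cloud(n,d)
    for i,(x0,y0,x1,y1) in enumerate((a,b)):
        s=8 if i==0 else 7
        cv2.imwrite(f"pics/{n}_crop{i}.png",cv2.resize(p[y0:y1,x0:x1],None,fx=s,fy=s,interpolation=cv2.INTER_CUBIC))
        w=W[y0:y1,x0:x1].reshape(-1,3); w=w[np.isfinite(w[:,0])]
        if i==0:
            print(n,"table z",np.median(w[:,2][abs(w[:,2])<.01]))
            for lo,hi in((.105,.13),(.13,.15),(.05,.1),(.005,.015)):
                g=w[(w[:,2]>lo)&(w[:,2]<hi)]; 
                if len(g)<4: continue
                (c,s_,an)=cv2.minAreaRect((g[:,:2]*1000).astype(np.float32))
                print(lo,hi,len(g),g.mean(0),np.ptp(g,axis=0),c,s_,an)
        else:
            g=w[(w[:,2]>.03)&(w[:,2]<.1)]
            print("hold",len(g),g.min(0),g.max(0))
E
```

```text
top table z 0.0004106313996841138
0.105 0.13 11 [0.5035 0.0698 0.1208] [0.0186 0.0212 0.0229] (504.6203308105469, 68.49633026123047) (11.820808410644531, 28.03125) 41.43539810180664
0.13 0.15 120 [0.5108 0.0745 0.1386] [0.0232 0.026  0.0126] (511.1419372558594, 74.48573303222656) (22.091083526611328, 25.664899826049805) 4.485335350036621
0.05 0.1 312 [0.5089 0.0724 0.0839] [0.0288 0.0873 0.0495] (510.86553955078125, 74.03538513183594) (23.47031593322754, 86.9910659790039) 3.999847412109375
0.005 0.015 124 [0.4986 0.0723 0.0087] [0.091  0.0948 0.0093] (534.3187255859375, 66.378662109375) (83.02618408203125, 102.31926727294922) 82.67308807373047
hold 1474 [ 0.4618 -0.2956  0.0301] [ 0.59   -0.1328  0.0715]
scene table z 0.0025916747337050294
0.105 0.13 105 [0.5071 0.0669 0.1181] [0.0239 0.0264 0.0245] (505.81170654296875, 68.49443054199219) (17.965633392333984, 30.7741756439209) 45.499168395996094
0.13 0.15 89 [0.5085 0.0709 0.1382] [0.0238 0.0257 0.0124] (511.0465393066406, 73.13510131835938) (23.125551223754883, 24.54193878173828) 7.221096515655518
0.05 0.1 453 [0.5059 0.06   0.0757] [0.0308 0.0878 0.0495] (510.95379638671875, 73.11405944824219) (26.20217514038086, 88.41816711425781) 5.234971523284912
0.005 0.015 543 [0.5736 0.1759 0.0102] [0.2115 0.297  0.01  ] (565.9135131835938, 167.35829162597656) (305.70440673828125, 150.59909057617188) 57.19352340698242
hold 1923 [ 0.4614 -0.2654  0.0303] [ 0.5625 -0.1346  0.0712]
```

```bash
python3 -c "
import cv2,numpy as np
for n in('top','scene'):
    a=cv2.imread(f'pics/{n}_crop0.png');b=cv2.imread(f'pics/{n}_crop1.png')
    h=max(a.shape[0],b.shape[0]);
    o=np.zeros((h,a.shape[1]+b.shape[1],3),np.uint8);o[:a.shape[0],:a.shape[1]]=a;o[:b.shape[0],a.shape[1]:]=b
    f=min(1,800/o.shape[1],600/h)
    cv2.imwrite(f'pics/{n}_c.png',cv2.resize(o,None,fx=f,fy=f,interpolation=cv2.INTER_AREA))
"
```

```text
(no output)
```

View pics/top_c.png

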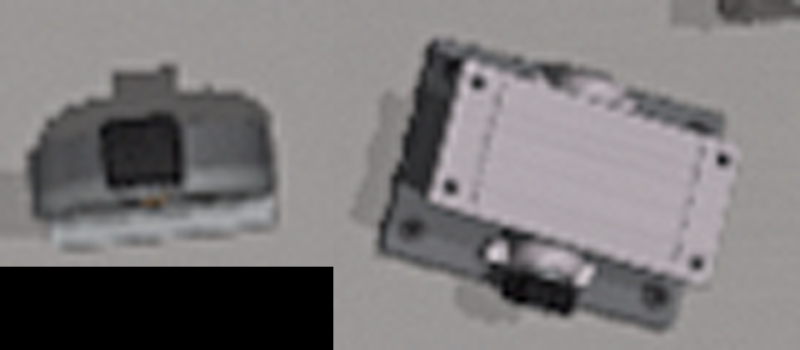

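View pics/scene_c.png

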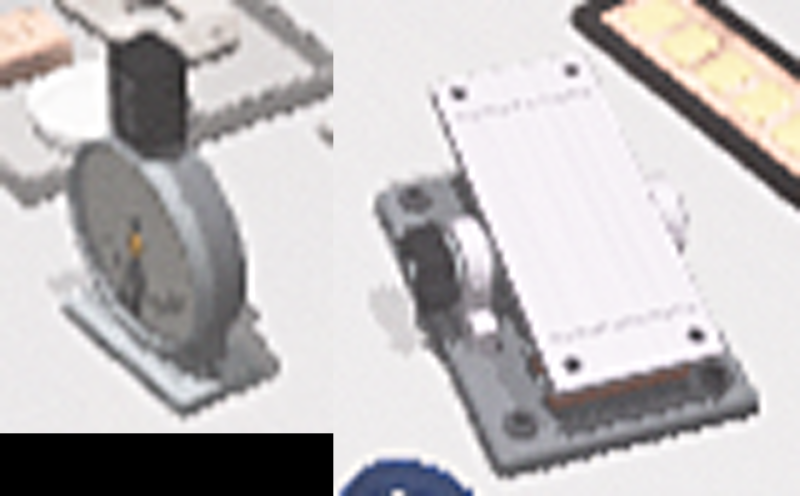

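```bash
python3 - <<'E'
from h import *
np.set_printoptions(precision=4,suppress=True)
for n,(x0,y0,x1,y1) in {"top":(320,165,400,225),"scene":(275,225,355,310)}.items():
    p=cv2.imread(f"pics/{n}0.png");d=np.load(f"pics/{n}0.npy");W=cloud(n,d)
    w=W[y0:y1,x0:x1].reshape(-1,3); g=w[np.isfinite(w[:,0])&(w[:,2]>.038)&(w[:,2]<.078)]
    # RANSAC plane with normal tilt ~0.2
    rng=np.random.default_rng(0);best=None
    for _ in range(2000):
        a=g[rng.choice(len(g),3,False)];nn=np.cross(a[1]-a[0],a[2]-a[0]);l=np.linalg.norm(nn)
        if l<1e-6: continue
        nn/=l; nn*=np.sign(nn[2])
        if nn[2]<.95: continue
        m=abs((g-a[0])@nn)<.002
        if best is None or m.sum()>best.sum(): best=m
    q=g[best];c=q.mean(0);nn=np.linalg.svd(q-c)[2][2];nn*=np.sign(nn[2])
    # minrect in plane
    for f in (1,):
        ey0=np.array([0,1,0]);ey=ey0-nn*(ey0@nn);ey/=np.linalg.norm(ey);ex=np.cross(ey,nn)
        uv=np.stack([(q-c)@ex,(q-c)@ey],-1)
        r=cv2.minAreaRect((uv*1000).astype(np.float32));ctr=c+ex*r[0][0]/1e3+ey*r[0][1]/1e3
    print(n,len(q),"normal",nn,"tilt",np.arccos(nn[2]),"down yaw",np.degrees(np.arctan2(nn[1],nn[0])),"rect",r,"centre",ctr)
E
```

```text
top 1007 normal [-0.0563 -0.1939  0.9794] tilt 0.20327078633080456 down yaw -106.18276489417903 rect ((-5.557350158691406, 0.74835205078125), (124.56647491455078, 86.11811828613281), 72.75234985351562) centre [ 0.5126 -0.1979  0.0556]
scene 1502 normal [-0.0582 -0.1909  0.9799] tilt 0.20089079893968162 down yaw -106.96504289784193 rect ((-9.361470222473145, 6.491493225097656), (124.72783660888672, 83.30703735351562), 72.60905456542969) centre [ 0.5071 -0.1965  0.0573]
```

```bash
python3 - <<'E'
from h import *
np.set_printoptions(precision=4,suppress=True)
yaw=np.radians(-17);t=.2
Rz=lambda a:np.array([[np.cos(a),-np.sin(a),0],[np.sin(a),np.cos(a),0],[0,0,1]])
Rx=lambda a:np.array([[1,0,0],[0,np.cos(a),-np.sin(a)],[0,np.sin(a),np.cos(a)]])
R=Rz(yaw)@Rx(t)
c0=np.array([.51,-.197,.056])
for n,(x0,y0,x1,y1) in {"top":(320,165,400,225),"scene":(275,225,355,310)}.items():
    p=cv2.imread(f"pics/{n}0.png");d=np.load(f"pics/{n}0.npy");W=cloud(n,d)
    w=W[y0:y1,x0:x1].reshape(-1,3); w=w[np.isfinite(w[:,0])]
    l=(w-c0)@R
    l=l[(abs(l[:,2])<.005)&(abs(l[:,0])<.06)&(abs(l[:,1])<.08)]
    print(n,"z",np.median(l[:,2]))
    for lo,hi in((-.055,-.03),(-.03,-.01),(.01,.03),(.03,.055)):
        s=l[(l[:,1]>lo)&(l[:,1]<hi)]; print(" x ext",s[:,0].min(),s[:,0].max())
    for lo,hi in((-.02,-.005),(-.005,.01),(.01,.02)):
        s=l[(l[:,0]>lo)&(l[:,0]<hi)]; print(" y ext",s[:,1].min(),s[:,1].max())
E
```

```text
top z -0.0004129057666205412
 x ext -0.021579605476222955 0.03873866230607254
 x ext -0.021147490542840115 0.03866849155971098
 x ext -0.03666998408270456 0.03913690668832115
 x ext -0.02128734648640917 0.03891334178178439
 y ext -0.0632000987419659 0.06206355653756474
 y ext -0.06248265216262673 0.0615642294988089
 y ext -0.06416219938206345 0.061743643507862364
scene z 0.0012189817840146683
 x ext -0.021283428552090932 0.03846669105418389
 x ext -0.021653554495406017 0.03861308994478481
 x ext -0.04517129701662518 0.0384634559975441
 x ext -0.021242762787537825 0.038793020298010725
 y ext -0.062493289995936625 0.06223216882359963
 y ext -0.06192305606471813 0.0617664050232444
 y ext -0.062014129373619845 0.06146335361076214
```

```bash
cat >> h.py <<'E'
Rz=lambda a:np.array([[np.cos(a),-np.sin(a),0],[np.sin(a),np.cos(a),0],[0,0,1]])
Rx=lambda a:np.array([[1,0,0],[0,np.cos(a),-np.sin(a)],[0,np.sin(a),np.cos(a)]])
def rect(n,p,R,o,s=6,half=46,xo=-.012):
    """front view of dial: cols right = gauge -y, rows down = -z; s px/mm; gauge frame R,o"""
    k=np.array([[-half,-half],[half,-half],[half,half],[-half,half]],float) # (right,down) mm
    X=np.stack([np.full(4,xo),-k[:,0]/1e3,.055-k[:,1]/1e3],-1)@R.T+o
    src=proj(n,X).astype(np.float32);dst=((k+half)*s).astype(np.float32)
    return cv2.warpPerspective(p,cv2.getPerspectiveTransform(src,dst),(2*half*s,)*2,flags=cv2.INTER_CUBIC)
E
python3 - <<'E'
from h import *
p=cv2.imread("pics/scene0.png")
im=rect("scene",p,Rz(np.radians(4.6)),np.array([.511,.0738,0]))
cv2.imwrite("pics/rect0.png",im)
E
```

```text
(no output)
```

View pics/rect0.png

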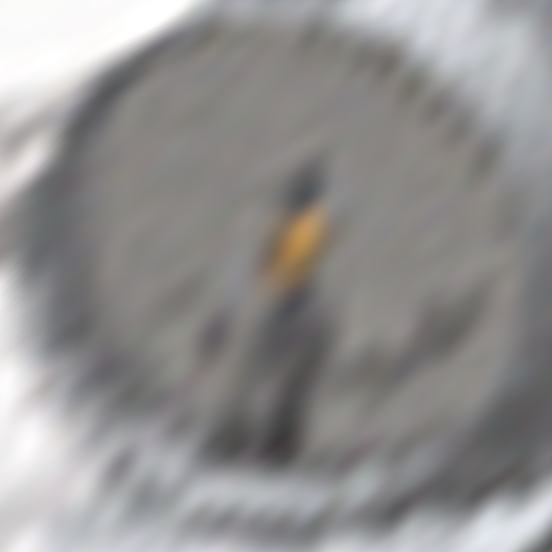

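```bash
cat >> h.py <<'E'
from scipy.spatial.transform import Rotation as Ro
def cur():
    s=read_state(); return s,Ro.from_euler('xyz',s['eef_rot'],degrees=True).as_matrix(),np.array(s['ee_pos'])
def inc(R,p):
    s,R0,p0=cur()
    print("t",round(s['time'],2),"d",np.round(R0.T@(p-p0)*1e3,1),"w",np.round(Ro.from_matrix(R0.T@R).as_rotvec(degrees=True),2))
def tool_from_gauge(Rg,sgn=1):
    z=sgn*Rg[:,1];x=-Rg[:,2];return np.stack([x,np.cross(z,x),z],-1)
E
python3 - <<'E'
from h import *
np.set_printoptions(precision=3,suppress=True)
s,R,p=cur();print(R,p)
Rg=Rz(np.radians(4.6))
for sg in(1,-1): inc(tool_from_gauge(Rg,sg),np.array([.511,.0738,.165]))
E
```

```text
[[-0.001  0.896  0.445]
 [ 0.001  0.445 -0.896]
 [-1.    -0.    -0.002]] [ 0.289 -0.582  0.203]
t 0.1 d [  38.6  490.6 -488.2] w [-158.2    -0.03   -0.12]
t 0.1 d [  38.6  490.6 -488.2] w [21.8  -0.09  0.02]
```

Request:
{"fn": "send_rows", "kwargs": {
  "increments": [
    {"dx": 0, "dy": 490, "dz": -488, "wx": 21.8},
    {"dx": 0, "dy": 490, "dz": -488, "wx": 21.8},
    {"dx": 0, "dy": 490, "dz": -488, "wx": 21.8},
    {"dx": 0, "dy": 490, "dz": -488, "wx": 21.8},
    {"dx": 0, "dy": 490, "dz": -488, "wx": 21.8}
  ],
  "fingers": 85
}}

```text
invalid input
```

```bash
python3 - <<'E'
from h import *
print(np.round(cur()[0]['joints'],1),cur()[2])
inc(tool_from_gauge(Rz(np.radians(4.6)),-1),np.array([.511,.0738,.19]))
E
```

```text
[59.8 30.8 -0.3 88.2  0.1 61.2 -4.1] [ 0.28872282 -0.58165875  0.20289063]
t 0.1 d [  13.6  490.6 -488.2] w [ 2.18e+01 -9.00e-02  2.00e-02]
```

Request:
{"fn": "send_rows", "kwargs": {
  "increments": [
    {"dx": 0, "dy": 490, "dz": -488, "wx": 21.8, "wy": 0, "wz": 0},
    {"dx": 0, "dy": 490, "dz": -488, "wx": 21.8, "wy": 0, "wz": 0},
    {"dx": 0, "dy": 490, "dz": -488, "wx": 21.8, "wy": 0, "wz": 0},
    {"dx": 0, "dy": 490, "dz": -488, "wx": 21.8, "wy": 0, "wz": 0},
    {"dx": 0, "dy": 490, "dz": -488, "wx": 21.8, "wy": 0, "wz": 0}
  ]
}}

```text
time: 0.52
ee_pos: [0.3558, -0.3827, 0.2033]
eef_rot: [-147.2, 89.9, 127.4]
contact_force: [1.4, -0.0, -0.0]
grip_width: 0.999
```

```bash
python3 - <<'E'
from h import *
print(np.round(cur()[0]['joints'],1),cur()[2])
inc(tool_from_gauge(Rz(np.radians(4.6)),-1),np.array([.511,.0738,.19]))
E
```

```text
[ 41.3  18.4   1.1 107.4  -0.4  54.3 -42.9] [ 0.3557506  -0.3827131   0.20334036]
t 0.52 d [  13.9  191.  -442.8] w [-0.05 -0.1   0.07]
```

Request:
{"fn": "send_rows", "kwargs": {
  "increments": [
    {"dx": 0, "dy": 191, "dz": -443, "wx": 0, "wy": 0, "wz": 0},
    {"dx": 0, "dy": 191, "dz": -443, "wx": 0, "wy": 0, "wz": 0},
    {"dx": 0, "dy": 191, "dz": -443, "wx": 0, "wy": 0, "wz": 0},
    {"dx": 0, "dy": 191, "dz": -443, "wx": 0, "wy": 0, "wz": 0},
    {"dx": 0, "dy": 191, "dz": -443, "wx": 0, "wy": 0, "wz": 0}
  ]
}}

```text
time: 0.93
ee_pos: [0.4225, -0.1855, 0.2037]
eef_rot: [-141.8, 89.9, 132.8]
contact_force: [0.5, -0.0, 0.3]
grip_width: 0.999
```

```bash
python3 - <<'E'
from h import *
print(np.round(cur()[0]['joints'],1),cur()[2])
inc(tool_from_gauge(Rz(np.radians(4.6)),-1),np.array([.511,.0738,.19]))
E
```

```text
[ 23.3  12.6  -5.9 115.3   1.5  52.3 -68.8] [ 0.42246341 -0.18548838  0.20372334]
t 0.93 d [  14.   108.8 -251.4] w [-0.06 -0.1   0.08]
```

Request:
{"fn": "send_rows", "kwargs": {
  "increments": [
    {"dx": 0, "dy": 109, "dz": -251, "wx": 0, "wy": 0, "wz": 0},
    {"dx": 0, "dy": 109, "dz": -251, "wx": 0, "wy": 0, "wz": 0},
    {"dx": 0, "dy": 109, "dz": -251, "wx": 0, "wy": 0, "wz": 0},
    {"dx": 0, "dy": 109, "dz": -251, "wx": 0, "wy": 0, "wz": 0},
    {"dx": 0, "dy": 109, "dz": -251, "wx": 0, "wy": 0, "wz": 0}
  ]
}}

```text
time: 1.35
ee_pos: [0.4896, 0.0117, 0.2039]
eef_rot: [-134.7, 89.9, 139.8]
contact_force: [1.0, -1.4, -0.1]
grip_width: 1.002
```

Request:
{"fn": "send_rows", "kwargs": {
  "increments": [
    {"dx": 0, "dy": 22, "dz": -51, "wx": 0, "wy": 0, "wz": 0},
    {"dx": 0, "dy": 22, "dz": -51, "wx": 0, "wy": 0, "wz": 0},
    {"dx": 0, "dy": 22, "dz": -51, "wx": 0, "wy": 0, "wz": 0}
  ]
}}

```text
time: 1.6
ee_pos: [0.508, 0.0699, 0.2038]
eef_rot: [-167.9, 89.8, 107.0]
contact_force: [-0.3, 0.5, -0.1]
grip_width: 1.001
```

```bash
python3 - <<'E'
from h import *
print(np.round(cur()[0]['joints'],1),cur()[2])
inc(tool_from_gauge(Rz(np.radians(4.6)),-1),np.array([.511,.0738,.102]))
p,d=grab_frame("scene");cv2.imwrite("pics/s1.png",cv2.resize(p[100:270,150:350],None,fx=3,fy=3))
p,d=grab_frame("top");cv2.imwrite("pics/t1.png",cv2.resize(p[130:260,180:320],None,fx=4,fy=4))
E
```

```text
[  -0.5   18.2  -14.7  108.     5.3   54.5 -102.7] [0.50804669 0.0698864  0.20383507]
t 1.6 d [101.8   3.4  -3.2] w [ 0.36 -0.24  0.05]
```

View pics/s1.png

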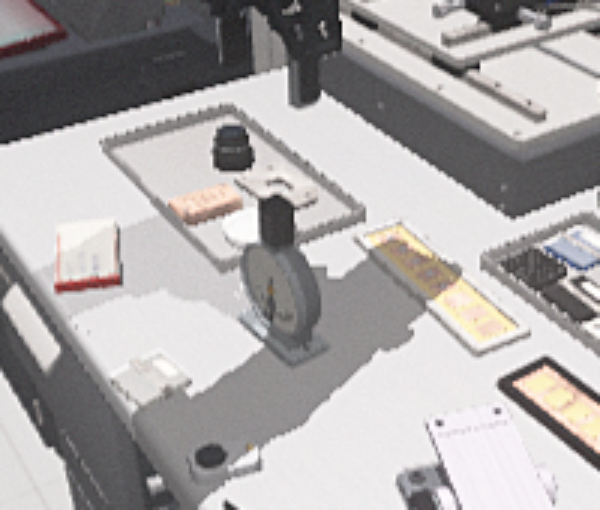

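The gauge stands undisturbed at (277,285) in this crop, and the open fingers (235,30 and 303,80) hang above it. I descend next.

Request:
{"fn": "send_rows", "kwargs": {
  "increments": [
    {"dx": 40, "dy": 3.4, "dz": -3.2, "wx": 0.4, "wy": -0.2, "wz": 0},
    {"dx": 70, "dy": 3.4, "dz": -3.2, "wx": 0.4, "wy": -0.2, "wz": 0},
    {"dx": 90, "dy": 3.4, "dz": -3.2, "wx": 0.4, "wy": -0.2, "wz": 0},
    {"dx": 101.8, "dy": 3.4, "dz": -3.2, "wx": 0.4, "wy": -0.2, "wz": 0},
    {"dx": 101.8, "dy": 3.4, "dz": -3.2, "wx": 0.4, "wy": -0.2, "wz": 0}
  ]
}}

```text
time: 2.12
ee_pos: [0.5073, 0.0649, 0.099]
eef_rot: [-64.7, 89.5, -150.6]
contact_force: [0.1, -0.4, -0.6]
grip_width: 1.001
```

Request:
{"fn": "send_rows", "kwargs": {
  "increments": [
    {"dx": 0, "dy": 0, "dz": 0, "wx": 0, "wy": 0, "wz": 0},
    {"dx": 0, "dy": 0, "dz": 0, "wx": 0, "wy": 0, "wz": 0},
    {"dx": 0, "dy": 0, "dz": 0, "wx": 0, "wy": 0, "wz": 0},
    {"dx": 0, "dy": 0, "dz": 0, "wx": 0, "wy": 0, "wz": 0},
    {"dx": 0, "dy": 0, "dz": 0, "wx": 0, "wy": 0, "wz": 0}
  ],
  "fingers": 10,
  "newtons": 50
}}

```text
time: 2.53
ee_pos: [0.5081, 0.0654, 0.1]
eef_rot: [-63.0, 89.6, -149.0]
contact_force: [-1.4, 2.9, 9.1]
grip_width: 0.296
```

```bash
python3 - <<'E'
from h import *
s=cur()[0];print(s)
E
```

```text
{'time': 2.5333, 'joints': array([  -2.09500597,   26.76527439,  -12.98032791,  112.59497091,
          8.88644771,   41.97879797, -106.35850364]), 'qd': array([ 0.08319884, -0.02978902, -0.73578247, -0.14044472, -1.04295818,
       -0.49142337, -0.0518695 ]), 'effort': array([ 1.06908191e+00, -4.67604053e+01, -7.75120240e-01, -1.87815821e+01,
        3.21754860e-01,  1.10743402e-01, -1.59388158e-02]), 'ee_pos': array([0.50806605, 0.06541857, 0.09997518]), 'eef_rot': array([ -62.99941721,   89.57960446, -148.96215835]), 'contact_force': array([-1.42392733,  2.89350902,  9.08049262]), 'wrist_torque': array([1.15537002, 0.25513677, 0.03959149]), 'grip_width': 0.2956017123361035}
```

```bash
cat >> h.py <<'E'
def gauge_fit(W,box):
    x0,y0,x1,y1=box
    w=W[y0:y1,x0:x1].reshape(-1,3); w=w[np.isfinite(w[:,0])]
    return w
E
python3 - <<'E'
from h import *
np.set_printoptions(precision=4,suppress=True)
s,R,P=cur();print(R,P)
for n,b in(("top",(225,175,275,215)),("scene",(220,160,270,225))):
    p,d=grab_frame(n);w=gauge_fit(cloud(n,d),b)
    g=w[(w[:,2]>.05)&(w[:,2]<.097)];print(n,cv2.minAreaRect((g[:,:2]*1000).astype(np.float32)))
    cv2.imwrite(f"pics/{n}2.png",cv2.resize(p[130:260,180:320],None,fx=5,fy=5,interpolation=cv2.INTER_CUBIC)[:600])
print(cur()[2])
E
```

```text
[[-0.0063  0.9975  0.0704]
 [-0.0038  0.0704 -0.9975]
 [-1.     -0.0065  0.0033]] [0.5081 0.0654 0.1   ]
top ((0.0, 0.0), (0.0, 0.0), 0.0)
scene ((509.3555603027344, 70.47944641113281), (25.13874053955078, 88.16500091552734), 7.549749851226807)
[0.5081 0.066  0.1   ]
```

View pics/scene2.png

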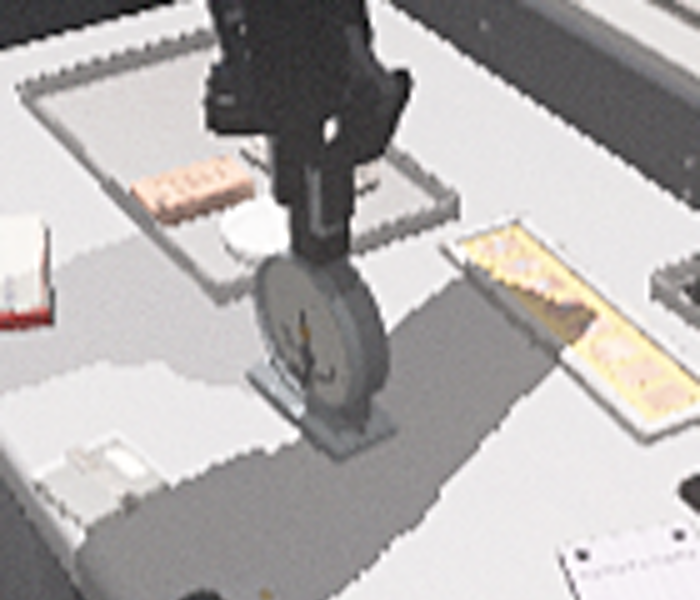

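Request:
{"fn": "send_rows", "kwargs": {
  "increments": [
    {"dx": -20, "dy": 0, "dz": 0, "wx": 0, "wy": 0, "wz": 0},
    {"dx": -55, "dy": 0, "dz": 0, "wx": 0, "wy": 0, "wz": 0},
    {"dx": -90, "dy": 0, "dz": 0, "wx": 0, "wy": 0, "wz": 0},
    {"dx": -125, "dy": 0, "dz": 0, "wx": 0, "wy": 0, "wz": 0},
    {"dx": -150, "dy": 0, "dz": 0, "wx": 0, "wy": 0, "wz": 0}
  ]
}}

```text
time: 3.05
ee_pos: [0.5093, 0.0663, 0.2526]
eef_rot: [-55.7, 89.7, -141.7]
contact_force: [1.3, -0.1, -3.6]
grip_width: 0.288
```

```bash
python3 - <<'E'
from h import *
print(np.round(cur()[0]['joints'],1),cur()[2],cur()[0]['contact_force'])
inc(tool_from_gauge(Rz(np.radians(50)),-1),np.array([.31,-.32,.43]))
E
```

```text
[  -0.2   15.3  -14.7  104.6    4.5   61.  -102.6] [0.50927944 0.06626227 0.25259048] [ 1.29181237 -0.08196779 -3.62086529]
t 3.05 d [-175.1 -227.1  371.7] w [-45.93   0.07   0.33]
```

Lifted; the wrist reads −3.6 N, which matches the 0.3 kg gauge. Next I carry it to the scene camera so the dial can be read.

Request:
{"fn": "send_rows", "kwargs": {
  "increments": [
    {"dx": -175, "dy": -227, "dz": 372, "wx": -46, "wy": 0, "wz": 0.3},
    {"dx": -175, "dy": -227, "dz": 372, "wx": -46, "wy": 0, "wz": 0.3},
    {"dx": -175, "dy": -227, "dz": 372, "wx": -46, "wy": 0, "wz": 0.3},
    {"dx": -175, "dy": -227, "dz": 372, "wx": -46, "wy": 0, "wz": 0.3},
    {"dx": -175, "dy": -227, "dz": 372, "wx": -46, "wy": 0, "wz": 0.3}
  ]
}}

```text
time: 3.47
ee_pos: [0.4303, -0.0864, 0.3203]
eef_rot: [-83.2, 89.7, -137.3]
contact_force: [0.4, -0.8, -2.6]
grip_width: 0.291
```

```bash
python3 - <<'E'
from h import *
print(np.round(cur()[0]['joints'],1),cur()[2],cur()[0]['contact_force'])
inc(tool_from_gauge(Rz(np.radians(50)),-1),np.array([.31,-.32,.43]))
E
```

```text
[ 16.7   3.4 -11.9 108.9   0.9  68.  -49.6] [ 0.43030666 -0.08635141  0.3203445 ] [ 0.36116727 -0.77557163 -2.61180324]
t 3.47 d [-108.6 -234.9  118.9] w [-14.12  -0.     0.25]
```

Request:
{"fn": "send_rows", "kwargs": {
  "increments": [
    {"dx": -109, "dy": -235, "dz": 119, "wx": -14, "wy": 0, "wz": 0.2},
    {"dx": -109, "dy": -235, "dz": 119, "wx": -14, "wy": 0, "wz": 0.2},
    {"dx": -109, "dy": -235, "dz": 119, "wx": -14, "wy": 0, "wz": 0.2},
    {"dx": -109, "dy": -235, "dz": 119, "wx": -14, "wy": 0, "wz": 0.2},
    {"dx": -109, "dy": -235, "dz": 119, "wx": -14, "wy": 0, "wz": 0.2}
  ]
}}

```text
time: 3.88
ee_pos: [0.3473, -0.246, 0.3953]
eef_rot: [-129.1, 89.9, -169.2]
contact_force: [1.1, -0.8, -2.8]
grip_width: 0.289
```

Request:
{"fn": "send_rows", "kwargs": {
  "increments": [
    {"dx": -28, "dy": -62, "dz": 31, "wx": 0, "wy": 0, "wz": 0},
    {"dx": -28, "dy": -62, "dz": 31, "wx": 0, "wy": 0, "wz": 0},
    {"dx": -28, "dy": -62, "dz": 31, "wx": 0, "wy": 0, "wz": 0},
    {"dx": -28, "dy": -62, "dz": 31, "wx": 0, "wy": 0, "wz": 0},
    {"dx": -28, "dy": -62, "dz": 31, "wx": 0, "wy": 0, "wz": 0}
  ]
}}

```text
time: 4.3
ee_pos: [0.3308, -0.3125, 0.4225]
eef_rot: [-160.4, 89.8, 159.5]
contact_force: [-0.1, 0.8, -3.7]
grip_width: 0.289
```

```bash
python3 - <<'E'
from h import *
print(np.round(cur()[0]['joints'],1),cur()[2],cur()[0]['contact_force'])
inc(tool_from_gauge(Rz(np.radians(50)),-1),np.array([.31,-.32,.43]))
p,d=grab_frame("scene");cv2.imwrite("pics/s3.png",p)
E
```

```text
[33.5  1.3  4.3 97.4 -0.  81.5 -2.4] [ 0.33083646 -0.31245546  0.42249661] [-0.14785779  0.84617298 -3.66325597]
t 4.3 d [ -7.4 -19.2 -11.1] w [-0.11 -0.19  0.07]
```

View pics/s3.png

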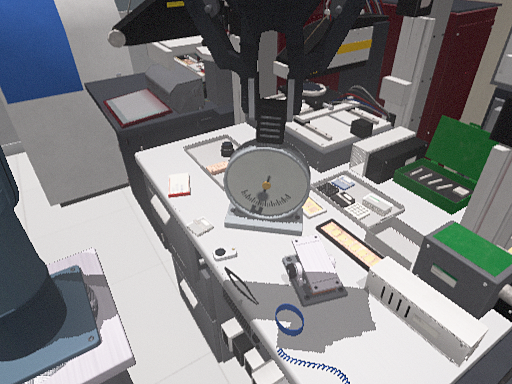

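The dial now faces the camera, centred at (267,184). I let the needle settle, then rectify the image.

Request:
{"fn": "send_rows", "kwargs": {
  "increments": [
    {"dx": 0, "dy": 0, "dz": 0, "wx": 0, "wy": 0, "wz": 0},
    {"dx": 0, "dy": 0, "dz": 0, "wx": 0, "wy": 0, "wz": 0},
    {"dx": 0, "dy": 0, "dz": 0, "wx": 0, "wy": 0, "wz": 0},
    {"dx": 0, "dy": 0, "dz": 0, "wx": 0, "wy": 0, "wz": 0},
    {"dx": 0, "dy": 0, "dz": 0, "wx": 0, "wy": 0, "wz": 0}
  ]
}}

```text
time: 4.77
ee_pos: [0.3312, -0.3118, 0.4224]
eef_rot: [-158.7, 89.8, 161.3]
contact_force: [-0.9, 0.9, -3.3]
grip_width: 0.288
```

Request:
{"fn": "send_rows", "kwargs": {
  "increments": [
    {"dx": 0, "dy": 0, "dz": 0, "wx": 0, "wy": 0, "wz": 0},
    {"dx": 0, "dy": 0, "dz": 0, "wx": 0, "wy": 0, "wz": 0},
    {"dx": 0, "dy": 0, "dz": 0, "wx": 0, "wy": 0, "wz": 0},
    {"dx": 0, "dy": 0, "dz": 0, "wx": 0, "wy": 0, "wz": 0},
    {"dx": 0, "dy": 0, "dz": 0, "wx": 0, "wy": 0, "wz": 0}
  ]
}}

```text
time: 5.18
ee_pos: [0.3312, -0.3118, 0.4224]
eef_rot: [-158.8, 89.8, 161.2]
contact_force: [-0.4, 0.3, -3.3]
grip_width: 0.285
```

Request:
{"fn": "send_rows", "kwargs": {
  "increments": [
    {"dx": 0, "dy": 0, "dz": 0, "wx": 0, "wy": 0, "wz": 0},
    {"dx": 0, "dy": 0, "dz": 0, "wx": 0, "wy": 0, "wz": 0},
    {"dx": 0, "dy": 0, "dz": 0, "wx": 0, "wy": 0, "wz": 0},
    {"dx": 0, "dy": 0, "dz": 0, "wx": 0, "wy": 0, "wz": 0},
    {"dx": 0, "dy": 0, "dz": 0, "wx": 0, "wy": 0, "wz": 0}
  ]
}}

```text
time: 5.6
ee_pos: [0.3312, -0.3118, 0.4224]
eef_rot: [-159.1, 89.8, 160.9]
contact_force: [-0.8, 0.5, -4.2]
grip_width: 0.288
```

```bash
cat >> h.py <<'E'
def gframe(off=(0,0,0)):
    """gauge frame from tool, TCP at gauge (0,0,.102)+off"""
    s,R,P=cur()
    Rg=np.stack([R[:,1],-R[:,2],-R[:,0]],-1)   # x_g = tool y, y_g=-tool z, z_g=-tool x
    return Rg,P-Rg@(np.array([0,0,.102])+np.array(off))
E
python3 - <<'E'
from h import *
np.set_printoptions(precision=4,suppress=True)
Rg,o=gframe();print(Rg,o)
ps=[]
for i in range(4):
    p,d=grab_frame("scene");ps.append(p.astype(float))
p=np.mean(ps,0).astype(np.uint8);cv2.imwrite("pics/show.png",p);np.save("pics/show_d.npy",d)
np.savez("pics/show.npz",Rg=Rg,o=o)
W=cloud("scene",d)[130:240,215:320].reshape(-1,3)
l=(W-o)@Rg; l=l[(abs(l[:,0])<.06)&(abs(l[:,1])<.06)]
g=l[(l[:,2]>.03)&(l[:,2]<.08)&(abs(l[:,1])<.035)];print("dial plane x",np.median(g[:,0]),np.polyfit(g[:,1],g[:,0],1),np.polyfit(g[:,2],g[:,0],1))
print("y range",l[(l[:,2]>.03)&(l[:,2]<.08)][:,1].min(),l[(l[:,2]>.03)&(l[:,2]<.08)][:,1].max(), "z top of housing-ish")
im=rect("scene",p,Rg,o);cv2.imwrite("pics/rect1.png",im)
print(cur()[2])
E
```

```text
[[ 0.6428 -0.766   0.0034]
 [ 0.766   0.6428 -0.0012]
 [-0.0013  0.0034  1.    ]] [ 0.3308 -0.3117  0.3204]
dial plane x -0.006039519342046203 [-0.0136 -0.006 ] [-0.0014 -0.0059]
y range -0.038033979639683135 0.04922029737309988 z top of housing-ish
[ 0.3312 -0.3117  0.4224]
```

View pics/rect1.png

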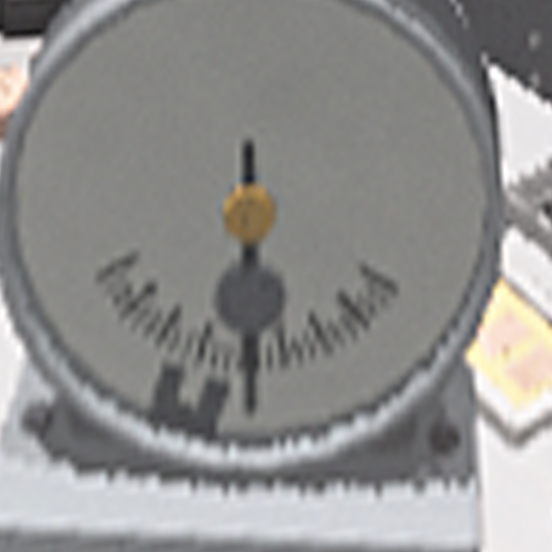

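```bash
python3 - <<'E'
from h import *
z=np.load("pics/show.npz");Rg=z['Rg'];o=z['o'];p=cv2.imread("pics/show.png")
o2=o+Rg@np.array([.006,.0045,.007])
im=rect("scene",p,Rg,o2)
cv2.imwrite("pics/rect2.png",im)
E
```

```text
(no output)
```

View pics/rect2.png

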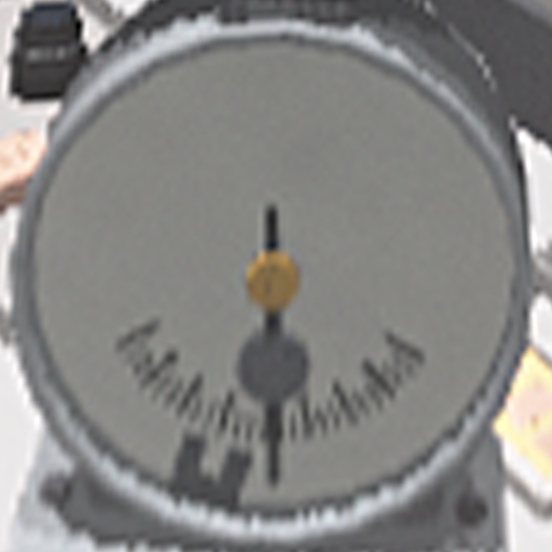

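```bash
python3 - <<'E'
from h import *
im=cv2.imread("pics/rect2.png");g=cv2.cvtColor(im,cv2.COLOR_BGR2GRAY).astype(np.float32)
c=(272.5,279)
a=np.radians(np.arange(-15,40,.25)) # angle left of down
r=np.arange(150,232)
A,Rr=np.meshgrid(a,r)
pol=cv2.remap(g,(c[0]-Rr*np.sin(A)).astype(np.float32),(c[1]+Rr*np.cos(A)).astype(np.float32),cv2.INTER_CUBIC)
cv2.imwrite("pics/pol.png",cv2.resize(pol,None,fx=3,fy=4,interpolation=cv2.INTER_CUBIC))
for rr in (165,175,185,190,195,200,205):
    row=pol[rr-150-2:rr-150+3].mean(0)
    idx=[i for i in range(1,len(row)-1) if row[i]<row[i-1] and row[i]<=row[i+1] and row[i]<105]
    print(rr,[(round(float(np.degrees(a[i])),2),int(row[i])) for i in idx], 'max', [(round(float(np.degrees(a[i])),2),int(row[i])) for i in range(60,len(row)-60) if row[i]>row[i-1] and row[i]>=row[i+1]])
E
```

```text
165 [(-0.25, 58)] max [(6.0, 143), (10.75, 142), (15.75, 147), (22.25, 140)]
175 [(-0.25, 58), (8.25, 95), (12.0, 97), (13.0, 96), (24.25, 90)] max [(4.5, 156), (10.0, 107), (12.5, 97), (17.0, 145), (20.25, 141)]
185 [(-0.25, 58), (8.25, 66), (12.75, 71), (25.0, 67), (26.0, 68), (26.75, 68)] max [(4.25, 151), (11.5, 73), (16.75, 143), (18.75, 144)]
190 [(-0.25, 56), (9.75, 69), (12.25, 72), (23.75, 69), (26.75, 72)] max [(4.25, 150), (11.5, 74), (18.0, 148)]
195 [(-0.25, 55), (9.75, 71), (12.25, 74), (23.5, 70), (26.25, 75)] max [(4.0, 149), (11.0, 76), (17.25, 149), (19.75, 152)]
200 [(-0.25, 69), (9.5, 72), (12.0, 76), (13.25, 77), (22.75, 75), (25.75, 76)] max [(4.0, 147), (6.0, 141), (10.75, 78), (12.75, 77), (16.75, 143), (19.75, 143), (24.0, 79)]
205 [(-0.25, 95), (9.75, 79), (11.25, 78), (12.25, 78), (13.25, 76), (22.25, 78), (26.5, 74)] max [(4.0, 144), (6.25, 143), (10.0, 79), (11.5, 78), (12.5, 78), (16.25, 123), (19.5, 118), (23.25, 82)][ WARN:0@0.036] global loadsave.cpp:1063 imwrite_ Unsupported depth image for selected encoder is fallbacked to CV_8U.
```

View pics/pol.png

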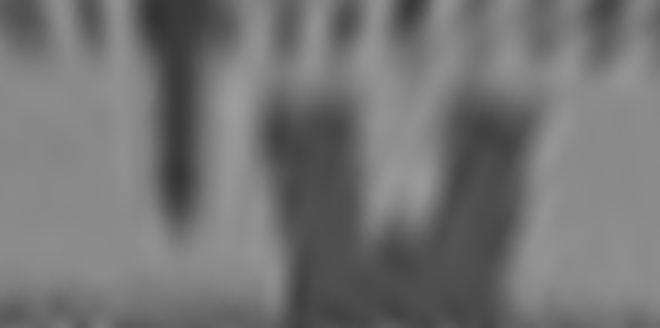

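```bash
cat >> h.py <<'E'
YAW=np.radians(-17); T0=.2
_n=(Rz(YAW)@Rx(T0))[:,2]
C0=np.array([.5183,-.1995,.0558]); PIV=C0-.018*_n
OFF=np.array([.003,.003,0.0])  # gauge origin (at sole) rel. to tool TCP -.100 z, gauge frame
def target(t,lift=0.,yoff=0,xoff=0,yaw=YAW):
    R=Rz(yaw)@Rx(t); o=PIV+R@np.array([xoff,yoff,.018+lift])
    return tool_from_gauge(R,-1), o+R@(np.array([0,0,.100])-OFF)
E
python3 - <<'E'
from h import *
print(PIV); R,p=target(.2,.12); print(p); inc(R,p)
E
```

```text
[ 0.51934554 -0.19608021  0.0381588 ]
[ 0.50179269 -0.24323207  0.27081864]
t 5.8 d [151.1 162.3  87.2] w [66.75  9.99  6.88]
```

Request:
{"fn": "send_rows", "kwargs": {
  "increments": [
    {"dx": 151, "dy": 162, "dz": 87, "wx": 66.8, "wy": 10, "wz": 6.9},
    {"dx": 151, "dy": 162, "dz": 87, "wx": 66.8, "wy": 10, "wz": 6.9},
    {"dx": 151, "dy": 162, "dz": 87, "wx": 66.8, "wy": 10, "wz": 6.9},
    {"dx": 151, "dy": 162, "dz": 87, "wx": 66.8, "wy": 10, "wz": 6.9},
    {"dx": 151, "dy": 162, "dz": 87, "wx": 66.8, "wy": 10, "wz": 6.9}
  ]
}}

```text
time: 6.22
ee_pos: [0.4818, -0.2513, 0.2885]
eef_rot: [164.9, 83.6, 89.3]
contact_force: [0.5, 0.3, -2.9]
grip_width: 0.291
```

```bash
python3 - <<'E'
from h import *
print(np.round(cur()[0]['joints'],1),cur()[2])
R,p=target(.2,.12); inc(R,p)
E
```

```text
[ 25.1  17.6   1.9  96.2  -6.8  69.2 -46.1] [ 0.48175093 -0.25133156  0.28849705]
t 6.22 d [18.5 20.9 -0.9] w [31.16  4.68  3.2 ]
```

Request:
{"fn": "send_rows", "kwargs": {
  "increments": [
    {"dx": 18.5, "dy": 21, "dz": -1, "wx": 31.2, "wy": 4.7, "wz": 3.2},
    {"dx": 18.5, "dy": 21, "dz": -1, "wx": 31.2, "wy": 4.7, "wz": 3.2},
    {"dx": 18.5, "dy": 21, "dz": -1, "wx": 31.2, "wy": 4.7, "wz": 3.2},
    {"dx": 18.5, "dy": 21, "dz": -1, "wx": 31.2, "wy": 4.7, "wz": 3.2},
    {"dx": 18.5, "dy": 21, "dz": -1, "wx": 31.2, "wy": 4.7, "wz": 3.2}
  ]
}}

```text
time: 6.63
ee_pos: [0.5016, -0.2439, 0.2703]
eef_rot: [-179.5, 78.5, 73.0]
contact_force: [0.0, -0.1, -3.6]
grip_width: 0.285
```

```bash
python3 - <<'E'
from h import *
print(np.round(cur()[0]['joints'],1),cur()[2])
R,p=target(.2,.05); inc(R,p)
E
```

```text
[ 23.7  19.8   6.3  96.6 -14.5  66.9 -71.7] [ 0.50161425 -0.24388266  0.27033384]
t 6.63 d [69.7 -0.  -0.7] w [-0.45 -0.02  0.01]
```

Request:
{"fn": "send_rows", "kwargs": {
  "increments": [
    {"dx": 30, "dy": 0, "dz": -0.7, "wx": -0.4, "wy": 0, "wz": 0},
    {"dx": 60, "dy": 0, "dz": -0.7, "wx": -0.4, "wy": 0, "wz": 0},
    {"dx": 75, "dy": 0, "dz": -0.7, "wx": -0.4, "wy": 0, "wz": 0},
    {"dx": 75, "dy": 0, "dz": -0.7, "wx": -0.4, "wy": 0, "wz": 0},
    {"dx": 75, "dy": 0, "dz": -0.7, "wx": -0.4, "wy": 0, "wz": 0}
  ]
}}

```text
time: 7.05
ee_pos: [0.506, -0.2289, 0.1967]
eef_rot: [-179.6, 78.5, 73.4]
contact_force: [-0.5, -0.9, -2.5]
grip_width: 0.287
```

```bash
cat > meas.py <<'E'
from h import *
import sys
np.set_printoptions(precision=4,suppress=True)
tag=sys.argv[1]
s,R,P=cur(); Rg=np.stack([R[:,1],-R[:,2],-R[:,0]],-1); o=P-Rg@np.array([0,0,.1])
print("t",s['time'],"F",s['contact_force'],"M",s['wrist_torque'],"tilt",np.arctan2(Rg[2,1],Rg[2,2]),"tool-sole rel pivot",(Rz(YAW).T@(o-PIV)))
for n,b in(("scene",(250,130,360,310)),("top",(300,140,410,240))):
    p,d=grab_frame(n);x0,y0,x1,y1=b
    cv2.imwrite(f"pics/{n}_{tag}.png",cv2.resize(p[y0:y1,x0:x1],None,fx=(4 if n=='top' else 3.3),fy=(4 if n=='top' else 3.3),interpolation=cv2.INTER_CUBIC))
    w=cloud(n,d)[y0:y1,x0:x1].reshape(-1,3);w=w[np.isfinite(w[:,0])]
    l=(w-o)@Rg
    q=l[(l[:,2]>.03)&(l[:,2]<.09)&(abs(l[:,0])<.03)&(abs(l[:,1])<.06)]
    print(n,len(q),"dial x",np.percentile(q[:,0],[2,10,50,98]) if len(q) else None,"y",q[:,1].min() if len(q) else None,q[:,1].max() if len(q) else None)
    np.save(f"pics/{n}_{tag}.npy",d); cv2.imwrite(f"pics/{n}_{tag}_full.png",p)
E
python3 meas.py hov; python3 - <<'E'
from h import *
R,p=target(.2,0); inc(R,p)
E
```

```text
t 7.05 F [-0.4756 -0.9362 -2.4812] M [-0.4645  0.1184 -0.0206] tilt 0.20036194193827378 tool-sole rel pivot [-0.0033 -0.0154  0.0606]
scene 803 dial x [-0.0095 -0.009  -0.0082  0.0137] y -0.03919432186483682 0.04940559395259029
top 360 dial x [-0.0081 -0.0078 -0.007   0.0144] y -0.03703155085445243 0.04820511713094178
t 7.15 d [46.2 -1.4 -0.5] w [-0.05  0.02 -0.15]
```

View pics/scene_hov.png

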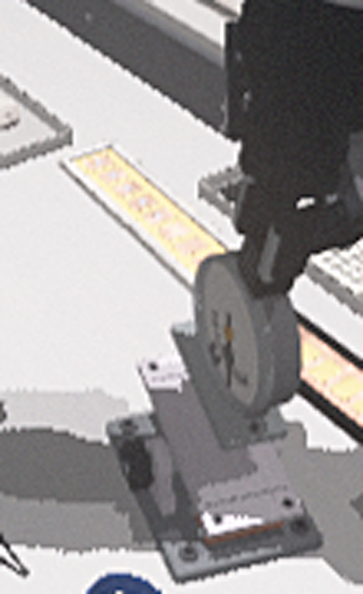

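View pics/top_hov.png

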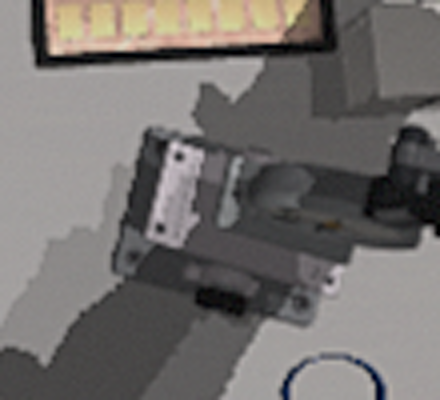

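Both cameras put the gauge over the table, dial on the knob side, with its centre about 3.5 mm (x) and 5 mm (y) off the tool axis. I correct for that and descend.

Request:
{"fn": "send_rows", "kwargs": {
  "increments": [
    {"dx": 20, "dy": -2, "dz": 1.5, "wx": 0, "wy": 0, "wz": -0.1},
    {"dx": 35, "dy": -2, "dz": 1.5, "wx": 0, "wy": 0, "wz": -0.1},
    {"dx": 41, "dy": -2, "dz": 1.5, "wx": 0, "wy": 0, "wz": -0.1},
    {"dx": 41, "dy": -2, "dz": 1.5, "wx": 0, "wy": 0, "wz": -0.1},
    {"dx": 41, "dy": -2, "dz": 1.5, "wx": 0, "wy": 0, "wz": -0.1}
  ]
}}

```text
time: 7.57
ee_pos: [0.508, -0.2237, 0.159]
eef_rot: [179.4, 78.6, 72.3]
contact_force: [-0.0, -0.2, -2.6]
grip_width: 0.293
```

```bash
sed -i 's/^OFF=.*/OFF=np.array([.0035,.005,0.0])/' h.py; python3 - <<'E'
from h import *
np.set_printoptions(precision=3,suppress=True)
s=cur()[0];print(s['contact_force'],s['wrist_torque'])
R,p=target(.2,0); inc(R,p)
E
```

```text
[-0.03  -0.244 -2.586] [-0.401  0.143  0.   ]
t 7.57 d [ 6.3 -0.7 -0.1] w [-0.04  0.04 -0.14]
```

Request:
{"fn": "send_rows", "kwargs": {
  "increments": [
    {"dx": 2, "dy": -0.7, "dz": 0, "wx": 0, "wy": 0, "wz": 0},
    {"dx": 4, "dy": -0.7, "dz": 0, "wx": 0, "wy": 0, "wz": 0},
    {"dx": 5, "dy": -0.7, "dz": 0, "wx": 0, "wy": 0, "wz": 0},
    {"dx": 5, "dy": -0.7, "dz": 0, "wx": 0, "wy": 0, "wz": 0}
  ]
}}

```text
time: 7.9
ee_pos: [0.5076, -0.2226, 0.1542]
eef_rot: [179.3, 78.6, 72.3]
contact_force: [0.1, 0.4, -2.7]
grip_width: 0.291
```

Request:
{"fn": "send_rows", "kwargs": {
  "increments": [
    {"dx": 1, "dy": 0, "dz": 0, "wx": 0, "wy": 0, "wz": 0},
    {"dx": 2, "dy": 0, "dz": 0, "wx": 0, "wy": 0, "wz": 0},
    {"dx": 3, "dy": 0, "dz": 0, "wx": 0, "wy": 0, "wz": 0}
  ]
}}

```text
time: 8.15
ee_pos: [0.509, -0.2223, 0.1527]
eef_rot: [178.6, 78.6, 71.5]
contact_force: [-2.1, 0.9, 12.7]
grip_width: 0.289
```

```bash
python3 - <<'E'
from h import *
np.set_printoptions(precision=3,suppress=True)
s=cur()[0];print(s['contact_force'],s['wrist_torque'])
R,p=target(.2,0); inc(R,p)
E
```

```text
[-2.123  0.922 12.734] [0.248 0.466 0.076]
t 8.15 d [-0.2 -1.3  0.2] w [-0.02  0.03 -0.29]
```

Contact at the predicted height, with about 15 N of press. I hold a small push and look.

Request:
{"fn": "send_rows", "kwargs": {
  "increments": [
    {"dx": 1, "dy": 0, "dz": 0, "wx": 0, "wy": 0, "wz": 0},
    {"dx": 1, "dy": 0, "dz": 0, "wx": 0, "wy": 0, "wz": 0},
    {"dx": 1, "dy": 0, "dz": 0, "wx": 0, "wy": 0, "wz": 0}
  ]
}}

```text
time: 8.4
ee_pos: [0.5095, -0.2225, 0.1528]
eef_rot: [178.3, 78.6, 71.2]
contact_force: [-1.8, 0.5, 5.6]
grip_width: 0.29
```

```bash
python3 meas.py con
```

```text
t 8.4 F [-1.7996  0.5497  5.5852] M [-0.068   0.6132  0.0905] tilt 0.19951134676641813 tool-sole rel pivot [-0.001  -0.0083  0.0166]
scene 703 dial x [-0.0105 -0.0102 -0.0093  0.0127] y -0.03969588291930945 0.04815135940774957
top 331 dial x [-0.0104 -0.0101 -0.009   0.0127] y -0.03672128111184916 0.04881627671441465
```

View pics/scene_con.png

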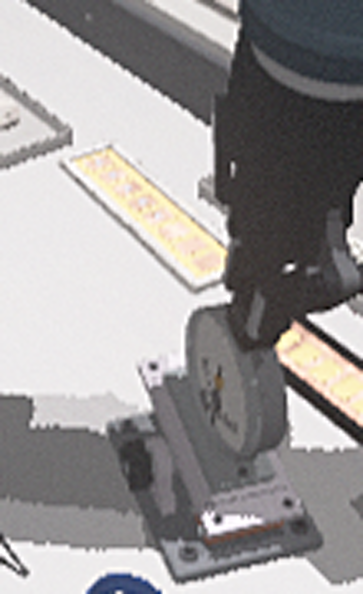

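View pics/top_con.png

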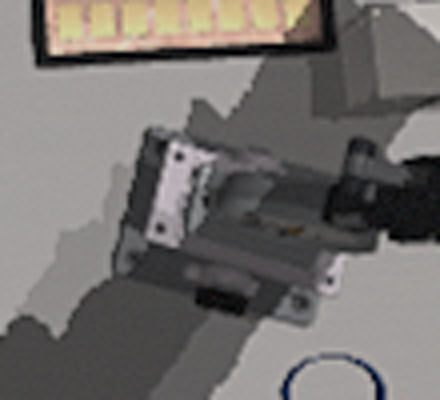

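```bash
cat > rock.py <<'E'
from h import *
import sys
np.set_printoptions(precision=3,suppress=True)
tot=float(sys.argv[1]);push=float(sys.argv[2]);N=5
s,R0,p0=cur();ax=Rz(YAW)[:,0]
Rg=np.stack([R0[:,1],-R0[:,2],-R0[:,0]],-1);L=Rz(YAW).T@Rg
print("tilt",np.arctan2(L[2,1],L[2,2]),"pitch",L[2,0],"yawerr",L[1,0],"sole local",Rg.T@(p0-PIV)-np.array([0,0,.1])+OFF,"F tool",R0.T@s['contact_force'],"M tool",R0.T@s['wrist_torque'],"t",s['time'])
for k in range(1,N+1):
    Q=Ro.from_rotvec(ax*np.radians(tot*k/N)).as_matrix()
    R=Q@R0;p=PIV+Q@(p0-PIV)+push/1e3*R[:,0]
    print(np.round(R0.T@(p-p0)*1e3,1),np.round(Ro.from_matrix(R0.T@R).as_rotvec(degrees=True),2))
E
python3 rock.py -6 1.2
```

```text
tilt 0.19944996757829153 pitch 0.0060475254716010896 yawerr -0.0016123811362833771 sole local [0.003 0.    0.018] F tool [-6.503 -2.058 -1.297] M tool [ 0.059 -0.193 -0.659] t 8.5
[ 1.1 -0.  -2.4] [-0.01 -1.2   0.  ]
[ 1.1 -0.  -4.9] [-0.01 -2.4   0.  ]
[ 1.1 -0.  -7.3] [-0.02 -3.6   0.  ]
[ 1.2 -0.  -9.8] [-0.03 -4.8   0.  ]
[  1.3  -0.  -12.2] [-0.04 -6.    0.  ]
```

Request:
{"fn": "send_rows", "kwargs": {
  "increments": [
    {"dx": 1.1, "dy": 0, "dz": -2.4, "wx": 0, "wy": -1.2, "wz": 0},
    {"dx": 1.1, "dy": 0, "dz": -4.9, "wx": 0, "wy": -2.4, "wz": 0},
    {"dx": 1.1, "dy": 0, "dz": -7.3, "wx": 0, "wy": -3.6, "wz": 0},
    {"dx": 1.2, "dy": 0, "dz": -9.8, "wx": 0, "wy": -4.8, "wz": 0},
    {"dx": 1.3, "dy": 0, "dz": -12.2, "wx": 0, "wy": -6, "wz": 0}
  ]
}}

```text
time: 8.92
ee_pos: [0.5132, -0.2112, 0.1541]
eef_rot: [175.9, 84.6, 68.9]
contact_force: [0.0, -1.0, -0.5]
grip_width: 0.287
```

```bash
python3 rock.py -8 1.2
```

```text
tilt 0.09335861382703572 pitch 0.006608666007917652 yawerr -0.0019143606910843032 sole local [ 0.003 -0.     0.017] F tool [0.452 0.322 1.031] M tool [-0.008 -0.406 -0.041] t 8.9167
[ 1.1 -0.  -3.2] [-0.01 -1.6   0.  ]
[ 1.1 -0.  -6.5] [-0.02 -3.2   0.  ]
[ 1.2 -0.  -9.7] [-0.03 -4.8   0.01]
[  1.3  -0.  -12.9] [-0.04 -6.4   0.01]
[  1.6  -0.  -16.2] [-0.05 -8.    0.01]
```

Request:
{"fn": "send_rows", "kwargs": {
  "increments": [
    {"dx": 2.1, "dy": 0, "dz": -3.2, "wx": 0, "wy": -1.6, "wz": 0},
    {"dx": 2.3, "dy": 0, "dz": -6.5, "wx": 0, "wy": -3.2, "wz": 0},
    {"dx": 2.4, "dy": 0, "dz": -9.7, "wx": 0, "wy": -4.8, "wz": 0},
    {"dx": 2.5, "dy": 0, "dz": -12.9, "wx": 0, "wy": -6.4, "wz": 0},
    {"dx": 2.8, "dy": 0, "dz": -16.2, "wx": 0, "wy": -8, "wz": 0}
  ]
}}

```text
time: 9.33
ee_pos: [0.5189, -0.1958, 0.1543]
eef_rot: [10.3, 87.2, -96.8]
contact_force: [-1.4, 0.7, 6.8]
grip_width: 0.291
```

```bash
python3 rock.py -8 1.5; python3 meas.py r2 | tail -2
```

```text
tilt -0.047377224607688714 pitch 0.008614149315762598 yawerr -0.002285540166784054 sole local [ 0.004 -0.     0.016] F tool [-6.857 -1.465  0.107] M tool [ 0.068 -0.084 -0.586] t 9.3333
[ 1.4 -0.  -3.2] [-0.01 -1.6   0.  ]
[ 1.4 -0.  -6.4] [-0.03 -3.2   0.01]
[ 1.5 -0.  -9.6] [-0.04 -4.8   0.01]
[  1.6  -0.  -12.8] [-0.05 -6.4   0.02]
[  1.9  -0.  -16. ] [-0.07 -8.    0.02]
scene 728 dial x [-0.0104 -0.0099 -0.0089  0.0127] y -0.04041002625348591 0.04784016594373511
top 241 dial x [-0.0102 -0.0099 -0.0091  0.0087] y -0.03727185588909078 0.04950987528364769
```

View pics/scene_r2.png

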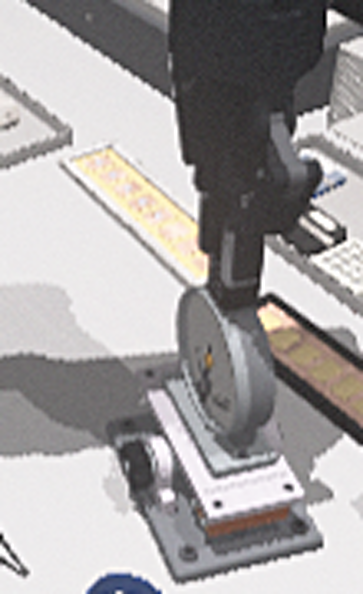

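The table follows the gauge and is nearly level, with the sole looking flat. I carry on rocking.

Request:
{"fn": "send_rows", "kwargs": {
  "increments": [
    {"dx": 1.5, "dy": 0, "dz": -3.2, "wx": 0, "wy": -1.6, "wz": 0},
    {"dx": 1.5, "dy": 0, "dz": -6.4, "wx": 0, "wy": -3.2, "wz": 0},
    {"dx": 1.6, "dy": 0, "dz": -9.6, "wx": 0, "wy": -4.8, "wz": 0},
    {"dx": 1.8, "dy": 0, "dz": -12.8, "wx": 0, "wy": -6.4, "wz": 0},
    {"dx": 2.1, "dy": 0, "dz": -16, "wx": 0, "wy": -8, "wz": 0}
  ]
}}

```text
time: 9.85
ee_pos: [0.5245, -0.1798, 0.1529]
eef_rot: [3.0, 79.2, -104.1]
contact_force: [-2.6, 0.6, 8.4]
grip_width: 0.286
```

```bash
python3 rock.py -6 1.5
```

```text
tilt -0.1885580069178606 pitch 0.009721102752803912 yawerr 0.00025287694596677824 sole local [0.005 0.    0.016] F tool [-8.292 -2.545  1.747] M tool [-0.024 -0.343 -0.787] t 9.85
[ 1.4 -0.  -2.4] [-0.01 -1.2   0.  ]
[ 1.4 -0.  -4.8] [-0.02 -2.4   0.  ]
[ 1.4 -0.  -7.2] [-0.03 -3.6   0.01]
[ 1.5 -0.  -9.6] [-0.05 -4.8   0.01]
[  1.6  -0.  -12. ] [-0.06 -6.    0.01]
```

Request:
{"fn": "send_rows", "kwargs": {
  "increments": [
    {"dx": 1.4, "dy": -0.5, "dz": -3.2, "wx": 0, "wy": -1.6, "wz": 0},
    {"dx": 1.4, "dy": -0.5, "dz": -6.4, "wx": 0, "wy": -3.2, "wz": 0},
    {"dx": 1.5, "dy": -0.5, "dz": -9.6, "wx": 0, "wy": -4.8, "wz": 0},
    {"dx": 1.6, "dy": -0.5, "dz": -12.8, "wx": 0, "wy": -6.4, "wz": 0},
    {"dx": 1.9, "dy": -0.5, "dz": -15.3, "wx": 0, "wy": -7.6, "wz": 0}
  ]
}}

```text
time: 10.27
ee_pos: [0.5289, -0.1649, 0.1493]
eef_rot: [1.9, 71.5, -105.2]
contact_force: [-2.6, 1.3, 9.0]
grip_width: 0.289
```

```bash
python3 rock.py -1 1.5|head -1
```

```text
tilt -0.3224020377213384 pitch 0.01026054663658199 yawerr 0.0009332899558536946 sole local [0.005 0.001 0.016] F tool [-8.696 -2.73   2.369] M tool [-0.035 -0.418 -0.839] t 10.2667
```

Tilt reads −0.322. I hold with the push and let the needle settle.

Request:
{"fn": "send_rows", "kwargs": {
  "increments": [
    {"dx": 1.2, "dy": 0, "dz": 0, "wx": 0, "wy": 0, "wz": 0},
    {"dx": 1.2, "dy": 0, "dz": 0, "wx": 0, "wy": 0, "wz": 0},
    {"dx": 1.2, "dy": 0, "dz": 0, "wx": 0, "wy": 0, "wz": 0},
    {"dx": 1.2, "dy": 0, "dz": 0, "wx": 0, "wy": 0, "wz": 0},
    {"dx": 1.2, "dy": 0, "dz": 0, "wx": 0, "wy": 0, "wz": 0}
  ]
}}

```text
time: 10.68
ee_pos: [0.5291, -0.1652, 0.1494]
eef_rot: [1.9, 71.5, -105.1]
contact_force: [-3.3, 1.5, 9.5]
grip_width: 0.286
```

Request:
{"fn": "send_rows", "kwargs": {
  "increments": [
    {"dx": 1.2, "dy": 0, "dz": 0, "wx": 0, "wy": 0, "wz": 0},
    {"dx": 1.2, "dy": 0, "dz": 0, "wx": 0, "wy": 0, "wz": 0},
    {"dx": 1.2, "dy": 0, "dz": 0, "wx": 0, "wy": 0, "wz": 0},
    {"dx": 1.2, "dy": 0, "dz": 0, "wx": 0, "wy": 0, "wz": 0},
    {"dx": 1.2, "dy": 0, "dz": 0, "wx": 0, "wy": 0, "wz": 0}
  ]
}}

```text
time: 11.1
ee_pos: [0.5293, -0.1653, 0.1494]
eef_rot: [2.0, 71.5, -105.1]
contact_force: [-3.6, 1.7, 8.8]
grip_width: 0.287
```

```bash
python3 rock.py -1 1.5|head -1; python3 meas.py fin|tail -2; python3 - <<'E'
from h import *
Rg,o=gframe();o=o+Rg@np.array([.0035,.005,.002])
p=cv2.imread("pics/scene_fin_full.png")
cv2.imwrite("pics/rfin.png",rect("scene",p,Rg,o))
# table plane: points of the table face outside gauge
d=np.load("pics/scene_fin.npy");W=cloud("scene",d)
l=(W-o)@Rg
m=(abs(l[...,0])<.04)&(((l[...,1]<-.045)&(l[...,1]>-.062))|((l[...,1]>.045)&(l[...,1]<.062)))&(abs(l[...,2])<.012)
q=l[m];print(len(q),q.min(0),q.max(0))
A=np.c_[q[:,1],q[:,0],np.ones(len(q))];k=np.linalg.lstsq(A,q[:,2],rcond=None)[0]
r=A@k-q[:,2];g=abs(r)<2*np.median(abs(r))+1e-4;k=np.linalg.lstsq(A[g],q[g,2],rcond=None)[0];print("plane slope y,x,z0",k)
for s in (-1,1):
    qq=q[q[:,1]*s>0];print(s,len(qq),np.median(qq,0),qq[:,0].min(),qq[:,0].max())
E
```

```text
tilt -0.32207944247846354 pitch 0.011057101334042085 yawerr 0.0006174799451742638 sole local [0.005 0.    0.016] F tool [-8.6   -3.876  2.313] M tool [-0.081 -0.196 -0.932] t 11.1
scene 750 dial x [-0.0113 -0.0107 -0.0093  0.013 ] y -0.04119245183054862 0.045568729077053095
top 3 dial x [0.0046 0.0048 0.0058 0.0081] y -0.03959064803812769 -0.038870236736342156
222 [-0.03546404 -0.06187071 -0.01193244] [0.02395324 0.05902122 0.00776606]
plane slope y,x,z0 [0.04877929 0.00236384 0.00401479]
-1 192 [-0.00606182 -0.05475621  0.00136995] -0.03488349141942071 0.023953236311321294
1 30 [-0.02904123  0.05214879  0.00648767] -0.035464042405203344 -0.008547900826816264
```

View pics/scene_fin.png

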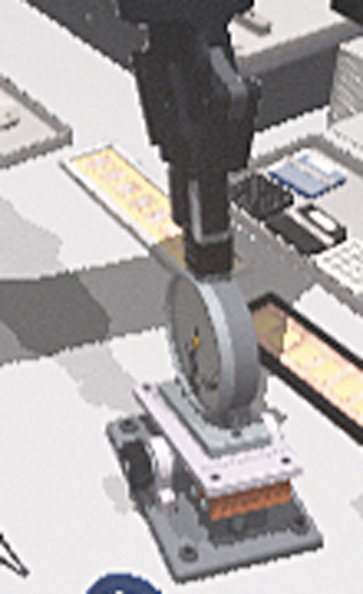

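View pics/rfin.png

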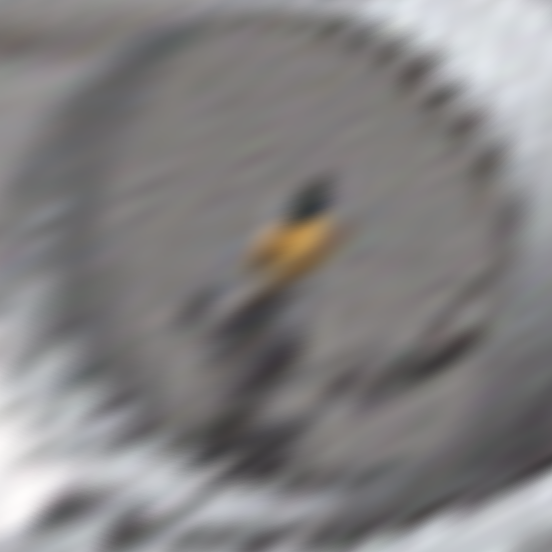

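```bash
python3 - <<'E'
from h import *
np.set_printoptions(precision=4,suppress=True)
for tag in("con","r2","fin"):
  for n in("scene","top"):
    d=np.load(f"pics/{n}_{tag}.npy");W=cloud(n,d).reshape(-1,3);W=W[np.isfinite(W[:,0])]
    t={"con":.2,"r2":-.047,"fin":-.322}[tag]
    R=Rz(YAW)@Rx(t);l=(W-PIV)@R
    # table face
    q=l[(abs(l[:,0])<.027)&(abs(l[:,1])<.060)&(abs(l[:,2]-.018)<.006)]
    rng=np.random.default_rng(1);best=None
    for _ in range(3000):
        a=q[rng.choice(len(q),3,False)];nn=np.cross(a[1]-a[0],a[2]-a[0]);L=np.linalg.norm(nn)
        if L<1e-5: continue
        nn/=L;nn*=np.sign(nn[2])
        if nn[2]<.98: continue
        m=abs((q-a[0])@nn)<.001
        if best is None or m.sum()>best.sum():best=m
    b=q[best];k=np.linalg.lstsq(np.c_[b[:,1],b[:,0],np.ones(len(b))],b[:,2],rcond=None)[0]
    print(tag,n,len(q),best.sum(),"table slope y,x,z0",k,"table tilt",t+k[0])
    q=l[(abs(l[:,1])<.039)&(abs(l[:,2]-.027)<.003)&(abs(l[:,0])<.024)]
    if len(q)>20:
        k=np.linalg.lstsq(np.c_[q[:,1],q[:,0],np.ones(len(q))],q[:,2],rcond=None)[0];print("    sole top",len(q),k,q.min(0),q.max(0))
E
```

```text
con scene 515 327 table slope y,x,z0 [0.0042 0.0019 0.0196] table tilt 0.2042161471614408
    sole top 188 [-0.0082  0.0111  0.0281] [-0.0204 -0.039   0.024 ] [0.0204 0.0367 0.03  ]
con top 370 172 table slope y,x,z0 [0.0125 0.0032 0.0177] table tilt 0.212523255504363
    sole top 128 [0.0233 0.0045 0.028 ] [-0.0201 -0.0383  0.0242] [0.0198 0.0389 0.03  ]
r2 scene 495 337 table slope y,x,z0 [ 0.0467 -0.0039  0.0196] table tilt -0.00030270454454186385
    sole top 256 [0.027  0.0002 0.028 ] [-0.0189 -0.039   0.0241] [0.0224 0.0385 0.03  ]
r2 top 403 193 table slope y,x,z0 [ 0.049  -0.0254  0.0174] table tilt 0.002028238032597836
    sole top 136 [ 0.0207 -0.017   0.0264] [-0.0185 -0.0382  0.024 ] [0.0114 0.0389 0.03  ]
fin scene 374 292 table slope y,x,z0 [ 0.0454 -0.0048  0.0197] table tilt -0.27662243896837274
    sole top 204 [0.0224 0.013  0.0283] [-0.019  -0.0389  0.0241] [0.0214 0.0373 0.03  ]
fin top 135 75 table slope y,x,z0 [ 0.0798 -0.0201  0.0191] table tilt -0.24221726960555306
```

```bash
python3 - <<'E'
from h import *
np.set_printoptions(precision=4,suppress=True)
for tag in("con","r2","fin"):
  for n in("scene","top"):
    d=np.load(f"pics/{n}_{tag}.npy");W=cloud(n,d).reshape(-1,3);W=W[np.isfinite(W[:,0])]
    t={"con":.2,"r2":-.0,"fin":-.277}[tag]
    R=Rz(YAW)@Rx(t);l=(W-PIV)@R
    for nm,zc,xl in(("table",.0185,.027),("sole",.0275,.02)):
        q=l[(abs(l[:,0])<xl)&(abs(l[:,1])<(.06 if nm=="table" else .04))&(abs(l[:,2]-zc)<.006)]
        if len(q)<30: continue
        rng=np.random.default_rng(1);best=None
        for _ in range(3000):
            a=q[rng.choice(len(q),3,False)];nn=np.cross(a[1]-a[0],a[2]-a[0]);L=np.linalg.norm(nn)
            if L<1e-5: continue
            nn/=L;nn*=np.sign(nn[2])
            if nn[2]<.99 or abs(a[:,2].mean()-zc)>.003: continue
            m=abs((q-a[0])@nn)<.001
            if best is None or m.sum()>best.sum():best=m
        b=q[best];k=np.linalg.lstsq(np.c_[b[:,1],b[:,0],np.ones(len(b))],b[:,2],rcond=None)[0]
        print(tag,n,nm,len(q),best.sum(),"slope y,x,z0",k,"tilt",t+k[0],b[:,1].min(),b[:,1].max(),b[:,0].min(),b[:,0].max())
E
```

```text
con scene table 525 327 slope y,x,z0 [0.0066 0.0037 0.0197] tilt 0.20656589816032273 -0.059860666675138105 0.059973550358531635 -0.026956224921725586 0.026991081265319274
con scene sole 353 194 slope y,x,z0 [0.0535 0.0099 0.0306] tilt 0.2535485653718795 -0.039510237083817894 0.03970689227151938 -0.01989458556005679 0.0198293825037925
con top table 372 172 slope y,x,z0 [0.0125 0.0032 0.0177] tilt 0.212523255504363 -0.05971496730647596 0.05987030153747041 -0.026845654266203504 0.026944854188269855
con top sole 196 105 slope y,x,z0 [ 0.0657 -0.0208  0.0279] tilt 0.26568299753655145 -0.03825117328522005 0.03955393498513344 -0.019827347054400066 0.018728221646049443
r2 scene table 505 342 slope y,x,z0 [0.0037 0.0047 0.0196] tilt 0.0036834253313666825 -0.059916124348819044 0.0598616017914434 -0.02699988983122671 0.02684470596937261
r2 scene sole 345 189 slope y,x,z0 [ 0.0006 -0.014   0.0283] tilt 0.0005833084481815388 -0.039226039295196254 0.039279672660490705 -0.018755412823858526 0.01939201840994287
r2 top table 413 197 slope y,x,z0 [-0.0125 -0.001   0.0176] tilt -0.012548372514799108 -0.059893038361824455 0.05994311374730928 -0.0269406889946853 0.02699650873075536
r2 top sole 155 72 slope y,x,z0 [-0.0312  0.1198  0.0275] tilt -0.031247432544427668 -0.03803934048548621 0.037831353238032286 -0.018446310967123368 -0.006962153072229063
fin scene table 375 297 slope y,x,z0 [ 0.0025 -0.0027  0.0197] tilt -0.27447849028709254 -0.05991253056220381 0.05986737842878992 -0.026999860958273433 0.026699079481720265
fin scene sole 305 186 slope y,x,z0 [ 0.003  -0.0016  0.0289] tilt -0.27402006854762734 -0.03951381475761773 0.03992334488165112 -0.01864236695562991 0.01989980478731013
fin top table 148 77 slope y,x,z0 [ 0.1135 -0.0104  0.023 ] tilt -0.16347864540686535 -0.05989243002018403 -0.041010265100467694 -0.025958556873603617 0.02640480636579542
```

Plane fits show the sole flat on the table: both are at about −0.274. The gauge sits +0.05 rad turned in the grip, which also explains the 0.05 sole slope in the show picture. That puts the marker at about −0.325 + 0.05 = −0.275. Next I check needle against notch directly.

```bash
python3 - <<'E'
from h import *
np.set_printoptions(precision=4,suppress=True)
ps=[]
for i in range(6):
    p,d=grab_frame("scene");ps.append(p.astype(float))
p=np.mean(ps,0).astype(np.uint8);cv2.imwrite("pics/fin_avg.png",p)
s=cur()[0];print(s['time'],s['contact_force'])
R=Rz(YAW)@Rx(-.274);o=PIV+R@np.array([.005,0.0,.0195])
im=rect("scene",p,R,o)
ax=proj("scene",o+R@np.array([-.012,0,.055]))
print("axis",ax)
x0,y0=int(ax[0])-22,int(ax[1])-22
big=cv2.resize(p[y0:y0+50,x0:x0+46],None,fx=12,fy=12,interpolation=cv2.INTER_CUBIC)
for a in(-.275,):
  for L in(.03,.034,.038):
    q=proj("scene",o+R@np.array([-.012,-L*np.sin(a),.055-L*np.cos(a)]));print("tip",L,(q-[x0,y0])*12+5.5)
cv2.imwrite("pics/fb.png",big);cv2.imwrite("pics/fr.png",im)
E
```

```text
11.5 [-2.8485  2.1133  8.7363]
axis [309.2855 233.7344]
tip 0.03 [259.9681 409.764 ]
tip 0.034 [258.289  426.7975]
tip 0.038 [256.6209 443.7187]
```

View pics/fb.png

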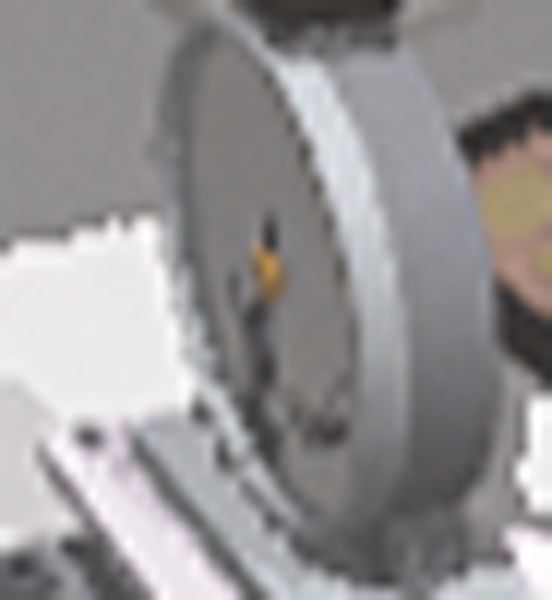

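View pics/fr.png

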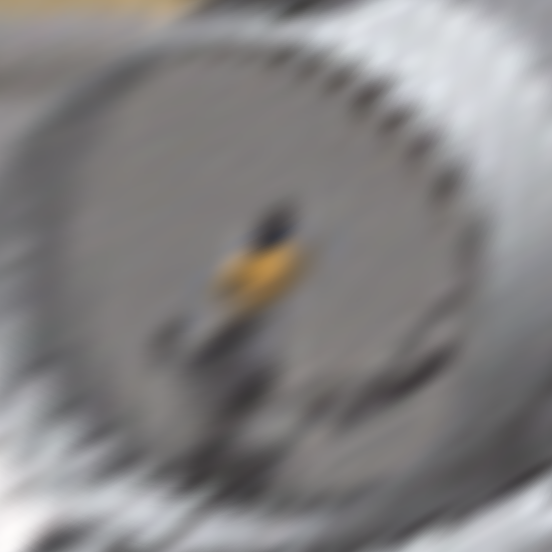

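```bash
python3 - <<'E'
from h import *
np.set_printoptions(precision=4,suppress=True)
z=np.load("pics/show.npz");Rg=z['Rg'];o=z['o']+Rg@np.array([.0045,.005,.003])
d=np.load("pics/show_d.npy");W=cloud("scene",d).reshape(-1,3);W=W[np.isfinite(W[:,0])];l=(W-o)@Rg
q=l[(abs(l[:,1])<.038)&(l[:,0]<-.013)&(l[:,0]>-.026)&(abs(l[:,2]-.009)<.008)]
for it in range(6):
    A=np.c_[q[:,1],q[:,0],np.ones(len(q))];k=np.linalg.lstsq(A,q[:,2],rcond=None)[0];r=abs(A@k-q[:,2])
    q=q[r<max(.001,2.5*np.median(r))]
print(len(q),k)
p=cv2.imread("pics/show.png")
# sole front bottom edge in rectified front plane x=-.02
im=rect("scene",p,Rg,o,xo=-.020,half=70,s=4);cv2.imwrite("pics/rshow_sole.png",im)
E
```

```text
478 [0.0568 0.6664 0.0212]
```

View pics/rshow_sole.png

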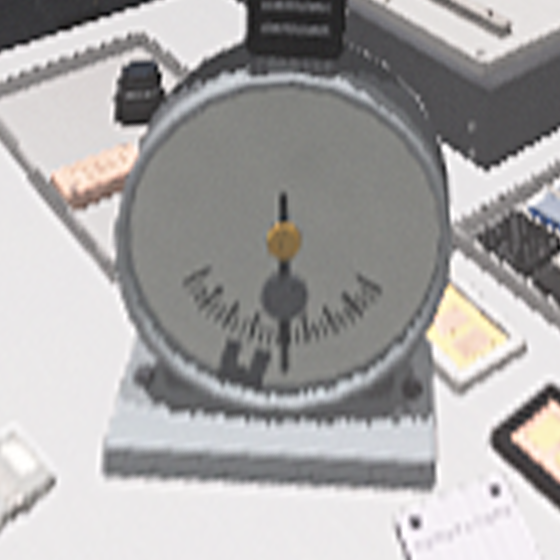

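The sole's front edge in the show picture slopes 15 px over 330 px (0.045), with its +y end up. So the marker is at about −0.274, which equals the gauge's present tilt. Forces are steady, so I hand in.

```bash
python3 rock.py -1 1|head -1; python3 - <<'E'
from rig import *
print(read_state()['grip_width'],close_job())
E
```

```text
tilt -0.32213493175162056 pitch 0.011024579323111683 yawerr 0.0005650392728566052 sole local [0.005 0.    0.016] F tool [-8.698 -3.245  1.649] M tool [-0.055 -0.273 -0.947] t 11.5
the job is handed in; nothing more can be done
0.2903361792315633 None
```

I stood the gauge on the table's middle with its dial to the knob side, rocked gauge and table together to about −0.274 rad, and handed the job in at about 11.5 s with the gauge gripped, pressed and still.

- **Needle in the notch:** I held the dial up to the scene camera and read needle and marker there, about 0.325 rad apart. Allowing for the gauge's turn in the grip, the marker is at about −0.274 rad. At the end, depth fits gave both sole and table at −0.274 rad. The final picture shows the needle running into the marker, but the dial is too oblique there to measure to 3°, so the match rests mainly on the earlier close-up.
- **Position and contact:** by arm position and the cameras the gauge is about 5 mm from the table's middle and square within 0.01 rad. The sole is flat, and the push was steady at about 9 N.
- **What disagreed:**
  - The gauge sits about 0.05 rad turned and 5 mm off-centre in the grip; I allowed for both.
  - One top-camera fit of the table at the end, from very few points, gave −0.16 instead of −0.274 rad. I disregarded it.
- **Things lying around:** I did not touch any of them on the way, but I did not measure their positions at the end.

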